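Set up the seed viewer: seat the dish, filter slide to the third click

ROBOT

A 7-joint arm with a two-finger parallel gripper is mounted at the origin on a cart in front of the work surface, level with it; the furniture and walls round the work are solid. World frame = base frame: x ahead of the robot, y to its left, z up, the work surface at z = 0. Lengths are in mm, angles in rad, forces in N, time in s.
With the tool pointing down it reaches from about 400 to 850 mm from the base axis. Payload 4.5 kg.
Tool frame: the origin (TCP) lies midway between the tips of the shut fingers; the grasp point (between the pads) lies 19 mm behind it; z points along the fingers, y is the line along which they close (so a half turn about z gives the same grasp; the last joint's range is limited). The gripper opens to 85 mm and grips with 20 to 120 N. Pads are 22 mm wide; open, the fingers measure 114 mm over their backs; the gripper's body (76 mm by 85 mm) begins 54 mm behind the grasp point. The pads swing forward as they close: fully open they stand 13 mm farther back than shut.
Start: joints at [1.32, 0.689, -0.195, 1.565, 0.157, 0.902, -0.215], TCP at [175.634, -599.842, 193.017] pointing down, gripper open.
Joint ranges: [-3.01, 3.01], [-0.46, 2.08], [-1.47, 1.51], [0.13, 2.56], [-1, 4.14], [0.04, 2.09], [-2.66, 2.66]. Speed limits (rad/s): [2.57, 2.57, 3.14, 3.14, 3.14, 3.14, 3.14].

INTERFACE

Orientations are given as a rotation vector (axis times angle).
In Python, from workcell import sense, camera, get_calibration, sign_off gives the robot as it stands.
- The arm moves only by the shell command python3 -m creep 'ROWS'. ROWS is JSON, a list of rows, each an object with "slide": the shift along the tool's x, y, z in cm, a list of three; "angular": the turn, a rotation vector about the tool's x, y, z in degrees, a list of three; "claw": the opening, from 0 (shut) to 1 (fully open). A call has 1 to 8 rows; each row shifts and turns the commanded pose from where the row before left it, along the tool's axes as they then stand; what a row does not reach is not made up. A row lasts 1/12 s, in which the tool goes at most 41.7 mm and 7.16 degrees, less where a joint would pass 70% of its speed; a pose out of reach is approached as far as the arm can. A call is refused whole if a number of a shift passes 4.17 or a number of a turn 7.16, either way. A call with a gripper value outside its range is refused whole. The fingers move at their own pace and stop on an object; the grip force is fixed at half the most. Time passes only in rows, so rows that do not move let the fingers close. It gives the time, the measured TCP pose, the force, the opening and the grip force at its end, in the units of the state.
- sense(): the state, without advancing time (a new reading comes with each control period).
- camera(name): name is "scene" or "top" or "wrist"; returns (picture, depth): 480x640x3 uint8, blue, green, red; 480x640 float32, mm along the optical axis (not along the pixel's ray), 0 where there is no reading.
- get_calibration(name): a dict with "vertical_fov" (degrees; the focal length in pixels is half the picture's height over the tangent of half this angle, whatever the lens; pixels are square), "cx", "cy" (the principal point, pixels), "camera_from_world" (4x4, takes a point from world to camera coordinates). Camera axes: x right, y up, looking along -z (the intrinsics and any distortion apply to the point x, -y, -z); pixel columns grow to the right and rows downward; lengths in mm; the calibration is good to about 2 mm. A picture is of the moment at which its call begins: read the wrist's pose just before it. get_calibration takes no time and is no camera call; for the wrist camera it gives the pose at the moment of the call.
- sign_off(): hands the job in; it is judged then, once.
The state is a dict: "t": time; "qpos": joint angles; "qd": joint speeds; "joint_efforts": joint torques, N m; "tool_pos": TCP position; "orientation": TCP orientation; "contact_force": force on the tool from outside, world axes, zero at the start; "ft_torque": the same for the moment, N m; "gripper_width": finger opening in mm; "grip_force": force on a finger pad.
Only numpy, scipy, OpenCV 4.12 (cv2) and the standard library are available. Lean on these libraries where they do the work, as an engineer would, in place of code of your own. Each camera call takes 0.05 s, during which the arm holds its last target. There are 200 camera calls.

TASK

Set up the seed viewer for a check: with a fingertip, push the glass dish of seeds along its guide until it is fully home in the curved stop over the round window, and gently slide the black filter lever from its parked end through its clicks, stopping in the third click. Do not run past the third click, because the fourth is the bare lamp. Only push: do not pinch or lift the dish or the lever, and leave the loose things round the viewer where they are.

Things in the scene. Friction and masses are not known exactly. Their poses are not given: they have to be found in the camera images.
- viewer: Seed viewer: fixed low box, white top, grey sides, 120 (x) by 210 (y) by 46 mm high on the desk. Origin at the underside: it runs from x = -58 (front edge, towards the robot) to +62 mm and from y = -105 to +105 mm; x points away from the robot, y to the left, z up; top face at z = 46 mm. The dish guide lies along y on its rear half, the slot of the filter lever along y on its front half.
- window (a point): Centre of the round opal window (47 mm across, dark bezel) in the viewer's top face, at x = +22, y = +50, z = +46 mm of the viewer. The dish is home when its centre is over this point, against the half-round steel stop that closes the guide at the left (1.5 mm play round the dish).
- dish: Round clear glass dish with seeds, 60 mm across, 13 mm high, 18 to 35 g, loose, standing on the viewer's top between the guide rods, 60 to 100 mm to the right of the window. Origin at the centre of its underside. It slides freely along viewer +y (left) to the stop.
- lever_grip (a point): Upright black finger grip of the lever, 16 (x) by 9 (y) mm, from 4 to 34 mm above the viewer's top face. This point is in its middle at the height of the top face; axes as the viewer's. Starts at the left end of the slot. It takes about 5 N to push up a ridge; past the peak it snaps up to 9 mm ahead of the finger into the next notch; let go within 6 mm of a notch it is drawn in.
- filter_lever (a joint): Travel of the filter lever along viewer -y (to the right), m: 0 at the left end of the slot (grip centre at viewer y = +44 mm), 0.084 at the right end. It starts parked, at 0 to 0.008. A sprung ball drops into notches at 0.028 (first click), 0.046 (second), 0.064 (third) and 0.082 (fourth, bare lamp). Ridges between notches peak at 0.019, 0.037, 0.055, 0.073.
- jar: Bystander: clear sample jar with white cap, 48 mm across, 67 mm high, origin at the underside, on the desk left of the viewer.
- loupe: Bystander: folding loupe with black case, 41 by 92 by 14 mm, origin at the underside, on the desk at the viewer's front left.
- empty_dish: Bystander: empty clear glass dish, 60 mm across, 13 mm high, origin at the underside, on the desk right of the viewer.
- guide_entry (a point): Open right end of the dish guide, midway between its rods, on the top face at viewer x = +22, y = -92 mm. The guide is two steel rods along viewer y, 5 mm high and 63 mm apart clear, running from here to the left, where they join in the half-round stop round the window.
- third_mark (a point): Point on the slot line at the third click, on the top face (viewer x = -36, y = -20 mm): the grip stands over it when the lever is in the third click. Dots 13 mm in front of the slot mark the clicks from left to right: dark green, mid green, light green (third), white (fourth); a black bar marks the parked stretch.
Mind the look-alikes: they are no part of the job. What is shaped like the dish but purple or red is not meant.

How it is judged:
By the outcome, as a careful person would: the job done as asked, in the order asked, and still so for the second after the job is handed in, with the robot touching nothing.
It also fails if it takes over 54 s, if anything falls off the work surface, if the arm or the gripper's body presses on something with over 40 N, if the wrist force passes 120 N, or if a joint passes its speed limit or range.

## Working session

There is one attempt and no reset: what is moved stays moved. The work goes in short steps, Python scripts to look and compute and a shell command to move; the robot and the scene stay as the last step left them, time stands still between calls to the robot, and variables do not carry over. Pictures are saved under pics/ and viewed, at most 10 in all, crops included, and the job is handed in when it is done.

```bash
mkdir -p pics; ls; python3 - <<'E'
from workcell import *
import cv2,numpy as np
s=sense(); print({k:np.round(v,3).tolist() for k,v in s.items()})
for n in("scene","top"):
    im,d=camera(n); cv2.imwrite(f"pics/{n}0.png",im); np.save(f"pics/{n}0.npy",d)
    c=get_calibration(n); print(n,{k:np.round(v,3).tolist() if k!="x" else v for k,v in c.items() if not isinstance(v,str)})
E
```

```text
pics
{'t': 0.0, 'qpos': [1.32, 0.69, -0.195, 1.566, 0.157, 0.903, -0.215], 'qd': [-0.0, 0.001, -0.001, -0.0, -0.002, 0.0, 0.0], 'joint_efforts': [-0.0, -53.962, -1.267, -15.855, 0.009, 0.009, 0.0], 'tool_pos': [175.332, -599.126, 192.149], 'orientation': [-3.108, -0.446, 0.001], 'contact_force': [0.624, -0.166, 0.048], 'ft_torque': [0.01, 0.038, 0.033], 'grip_force': 0.0, 'gripper_width': 85.478}
scene {'vertical_fov': 46.617, 'cx': 310.274, 'cy': 235.178, 'camera_from_world': [[-0.615, -0.788, 0.025, 204.409], [0.448, -0.323, 0.834, -286.144], [-0.649, 0.524, 0.552, -903.311], [0.0, 0.0, 0.0, 1.0]]}
top {'vertical_fov': 48.704, 'cx': 315.542, 'cy': 230.578, 'camera_from_world': [[-0.022, -1.0, -0.013, -78.844], [0.995, -0.023, 0.101, -460.134], [-0.102, -0.01, 0.995, -1054.565], [0.0, 0.0, 0.0, 1.0]]}
```

View pics/top0.png

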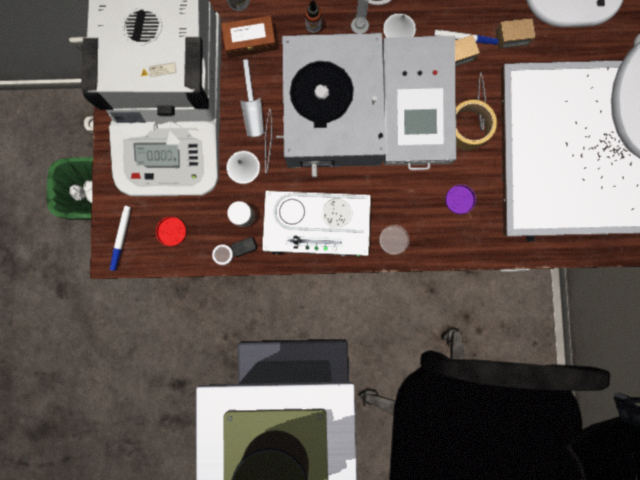

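View pics/scene0.png

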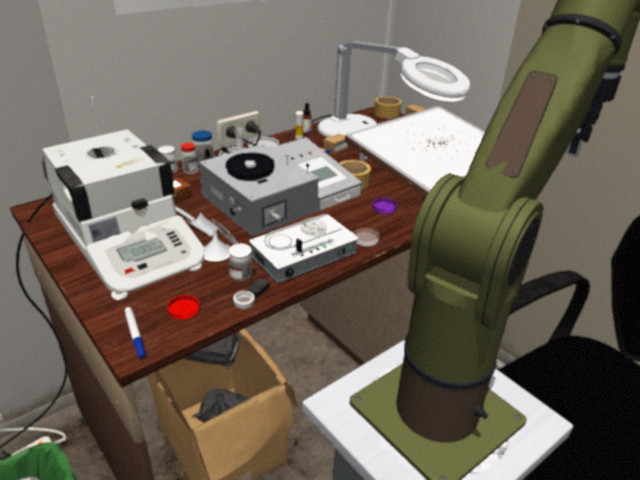

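The top view shows the viewer at px (263–370, 192–255), the window ring at (291,211), the seed dish on it at (337,212) and the black lever near (292,241). Three others resemble the dish: the empty clear dish on the desk (394,240), the purple one (460,199) and the red one (172,231). The one at (337,212) fits, because it holds seeds and stands between the rods. I'll measure now and confirm it in an enlarged crop.

```bash
cat > h.py <<'E'
import numpy as np,cv2
from workcell import *
def ray(c,u,v,z):
    f=240/np.tan(np.radians(c["vertical_fov"]/2)); M=np.array(c["camera_from_world"])
    R,t=M[:3,:3],M[:3,3]; o=-R.T@t
    d=R.T@np.array([(u-c["cx"])/f,-(v-c["cy"])/f,-1])
    return o+d*(z-o[2])/d[2]
def px(c,p):
    f=240/np.tan(np.radians(c["vertical_fov"]/2)); M=np.array(c["camera_from_world"])
    q=M[:3,:3]@np.array(p)+M[:3,3]; return c["cx"]+f*q[0]/-q[2], c["cy"]-f*q[1]/-q[2]
class V: # viewer frame
    def __init__(s,o,yaw): s.o=np.array(o[:2]);s.yaw=yaw;c,n=np.cos(yaw),np.sin(yaw);s.R=np.array([[c,-n],[n,c]])
    def w(s,x,y): return s.o+s.R@[x,y]
    def v(s,p): return s.R.T@(np.array(p[:2])-s.o)
E
python3 - <<'E'
from h import *
im=cv2.imread("pics/top0.png");c=get_calibration("top");D=np.load("pics/top0.npy")
print(c.keys(), [k for k in c if isinstance(c[k],str)])
m=(im.min(2)>170).astype(np.uint8); m[:, :258]=0;m[:,380:]=0;m[:185]=0;m[262:]=0
m=cv2.morphologyEx(m,cv2.MORPH_CLOSE,np.ones((9,9)))
k=max(cv2.findContours(m,0,2)[0],key=cv2.contourArea)
W=np.array([ray(c,u,v,46)[:2] for u,v in k[:,0]],np.float32)
r=cv2.minAreaRect(W);print("rect",r); print("corners",cv2.boxPoints(r))
crop=cv2.resize(im[185:262,230:420],None,fx=4.2,fy=4.2,interpolation=cv2.INTER_CUBIC);cv2.imwrite("pics/crop0.png",crop)
print("depth pt z", [round(float(D[v,u]),1) for u,v in((310,225),(337,212),(394,260))])
print("dish",ray(c,337,212,52))
E
```

```text
dict_keys(['vertical_fov', 'cx', 'cy', 'camera_from_world']) []
rect ((472.2865905761719, -91.03079986572266), (209.1216583251953, 119.2706527709961), 86.20289611816406)
corners [[ 405.8578   -191.41284 ]
 [ 524.86664  -199.31136 ]
 [ 538.7154      9.351242]
 [ 419.70654    17.249756]]
depth pt z [1054.9, 1057.4, 1093.1]
dish [ 491.29598302 -132.85459525   52.        ]
```

View pics/crop0.png

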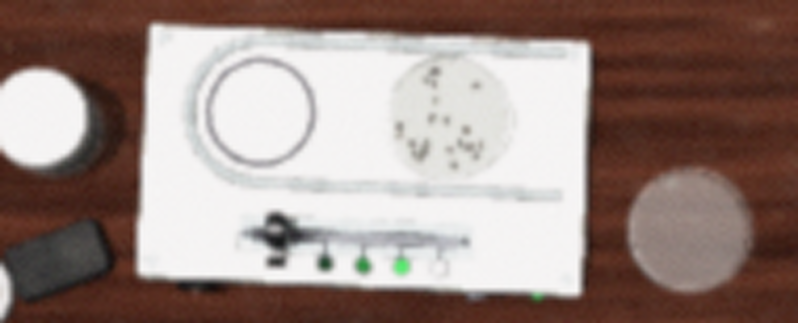

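The enlarged crop confirms it. The seed dish is at crop (453,117), px (337.9,212.9), between the rods; the lever is parked at crop (277,232), above the black bar. The 209×119 mm rectangle matches the given box (yaw about -3.8°, origin about (470,-91)). The dish is about 92 mm right of the window, within the stated range.

I'll move to a staging point over the guide entry with the fingers shut.

```bash
python3 -m creep '[{"slide":[2.58,-1.91,0],"angular":[0,0,0],"claw":0},{"slide":[2.58,-1.91,0],"angular":[0,0,0],"claw":0},{"slide":[2.58,-1.91,0],"angular":[0,0,0],"claw":0},{"slide":[2.58,-1.91,0],"angular":[0,0,0],"claw":0},{"slide":[2.58,-1.91,0],"angular":[0,0,0],"claw":0},{"slide":[2.58,-1.91,0],"angular":[0,0,0],"claw":0},{"slide":[2.58,-1.91,0],"angular":[0,0,0],"claw":0},{"slide":[2.58,-1.91,0],"angular":[0,0,0],"claw":0}]'
python3 -m creep '[{"slide":[2.58,-1.91,0],"angular":[0,0,0],"claw":0},{"slide":[2.58,-1.91,0],"angular":[0,0,0],"claw":0},{"slide":[2.58,-1.91,0],"angular":[0,0,0],"claw":0},{"slide":[2.58,-1.91,0],"angular":[0,0,0],"claw":0},{"slide":[2.58,-1.91,0],"angular":[0,0,0],"claw":0},{"slide":[2.58,-1.91,0],"angular":[0,0,0],"claw":0},{"slide":[2.58,-1.91,0],"angular":[0,0,0],"claw":0},{"slide":[0,0,0],"angular":[0,0,-7],"claw":0}]'
python3 -m creep '[{"slide":[0,0,0],"angular":[0,0,-7],"claw":0},{"slide":[0,0,0],"angular":[0,0,-7],"claw":0},{"slide":[0,0,0],"angular":[0,0,-7],"claw":0},{"slide":[0,0,0],"angular":[0,0,-7],"claw":0},{"slide":[0,0,0],"angular":[0,0,-7],"claw":0},{"slide":[0,0,0],"angular":[0,0,-7],"claw":0},{"slide":[0,0,0],"angular":[0,0,-7],"claw":0},{"slide":[0,0,0],"angular":[0,0,-7],"claw":0}]'
```

```text
t: 0.77
tool_pos: [331.3, -393.7, 192.8]
orientation: [-3.109, -0.446, 0.001]
contact_force: [0.1, -1.4, 0.3]
gripper_width: -0.1
grip_force: 0.0
t: 1.43
tool_pos: [472.1, -207.7, 193.1]
orientation: [-3.069, -0.654, -0.008]
contact_force: [0.0, 0.3, 0.3]
gripper_width: 0.0
grip_force: 0.0
t: 2.1
tool_pos: [466.2, -216.1, 192.7]
orientation: [-2.412, -2.012, 0.001]
contact_force: [-0.4, -0.4, 0.0]
gripper_width: -0.2
grip_force: 0.0
```

```bash
python3 -m creep '[{"slide":[0,0,0],"angular":[0,0,-6.5],"claw":0},{"slide":[0,0,0],"angular":[0,0,0],"claw":0},{"slide":[0,0,0],"angular":[0,0,0],"claw":0}]'
python3 - <<'E'
from h import *
c=get_calibration("wrist");im,d=camera("wrist");cv2.imwrite("pics/w1.png",im);np.save("pics/w1.npy",d)
import pickle;pickle.dump(c,open("pics/w1.pkl","wb"))
v=V([470.29,-90.9],np.radians(-3.8))
for n,(x,y,z) in dict(win=(22,50,46),dish=(22,-42,59),third=(-36,-20,46),entry=(22,-92,46),fl=(-58,105,46),fr=(-58,-105,46)).items(): print(n,np.round(px(c,[*v.w(x,y),z]),1))
s=sense();print(s["tool_pos"],v.v(s["tool_pos"]),s["orientation"],s["qpos"])
E
```

```text
t: 2.35
tool_pos: [466.2, -216.2, 192.7]
orientation: [-2.304, -2.135, 0.0]
contact_force: [0.5, 0.4, 0.2]
gripper_width: -0.1
grip_force: 0.0
win [337.8   0.6]
dish [338.1 122.8]
third [268.   96.7]
entry [337.1 183.2]
fl [231.1 -82. ]
fr [247.6 198.7]
[ 466.28871922 -216.19652463  192.79694956] [   4.31140556 -125.28623673] [-2.30426053e+00 -2.13475331e+00  2.14386315e-04] [ 0.66378388  0.57983362 -0.50853231  1.88672273  0.39099074  0.77486813
 -0.13545219]
```

View pics/w1.png

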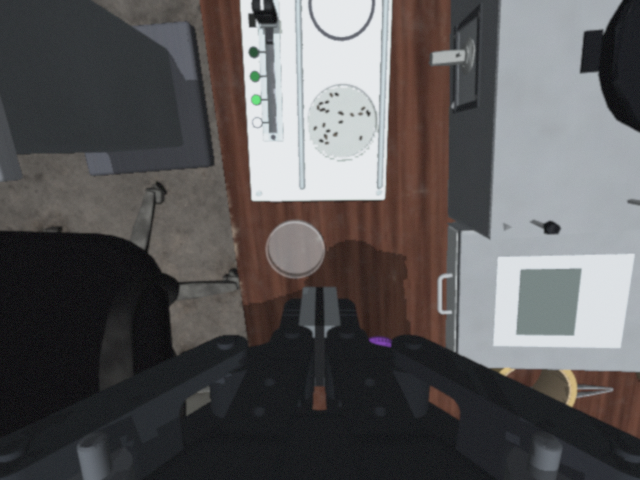

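The wrist view shows the dish centre at (342,122), the window ring at about (342,4), the lever grip at (263,10) and the light green third dot at (256,100). All sit about 3.5 px (2.5 mm) towards +x from my prediction, so I'll shift the viewer origin by (+2,-1). The guide lane at x≈342 is clear up to the dish. I'll descend behind the dish now.

```bash
python3 -m creep '[{"slide":[1.35,1.0,0],"angular":[0,0,0],"claw":0},{"slide":[1.35,1.0,0],"angular":[0,0,0],"claw":0},{"slide":[0,0,3],"angular":[0,0,0],"claw":0},{"slide":[0,0,3],"angular":[0,0,0],"claw":0},{"slide":[0,0,3],"angular":[0,0,0],"claw":0},{"slide":[0,0,3],"angular":[0,0,0],"claw":0},{"slide":[0,0,0],"angular":[0,0,0],"claw":0},{"slide":[0,0,0],"angular":[0,0,0],"claw":0}]'
python3 -m creep '[{"slide":[0,0,1],"angular":[0,0,0],"claw":0},{"slide":[0,0,1],"angular":[0,0,0],"claw":0},{"slide":[0,0,0],"angular":[0,0,0],"claw":0}]'
python3 - <<'E'
from h import *
c=get_calibration("wrist");im,d=camera("wrist")
import pickle;pickle.dump(c,open("pics/w2.pkl","wb"))
cv2.imwrite("pics/w2.png",im)
v=V([472.2,-92],np.radians(-3.8));s=sense();print(s["tool_pos"],v.v(s["tool_pos"]),s["contact_force"])
E
```

```text
t: 3.07
tool_pos: [487.5, -190.3, 72.3]
orientation: [-2.3, -2.136, 0.003]
contact_force: [-0.7, -1.1, 0.5]
gripper_width: 0.1
grip_force: 0.0
t: 3.32
tool_pos: [488.3, -190.8, 52.6]
orientation: [2.302, 2.138, -0.001]
contact_force: [-0.0, 0.1, -0.1]
gripper_width: -0.3
grip_force: 0.0
[ 488.36856334 -190.84848836   53.05580023] [ 22.68409111 -97.55961306] [0.15753243 0.18236292 0.26121287]
```

View pics/w2.png

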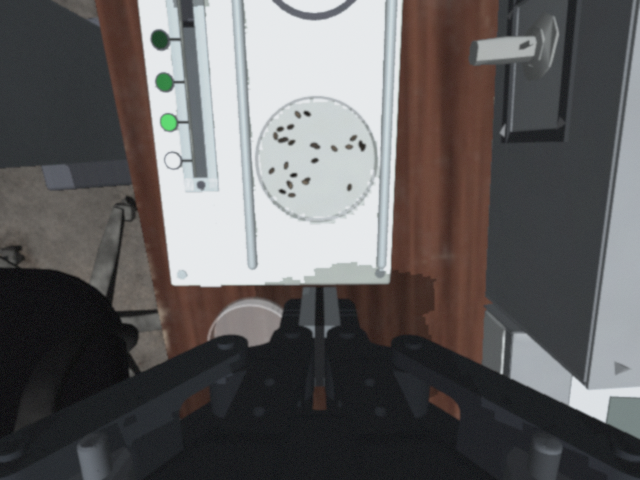

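The dish is centred at (317,159), lined up with the tool (320); the rods are at x≈245 and 388. The fingertip shows near the viewer's right edge, so I'll check the gap numerically.

```bash
python3 - <<'E'
from h import *
import pickle;c=pickle.load(open("pics/w2.pkl","rb"))
v=V([472.2,-92],np.radians(-3.8));s=sense();t=s["tool_pos"];f=lambda u,w,z:np.round(v.v(ray(c,u,w,z)),1)
print("tcp px",px(c,t),"dish near",f(317,221,50),"far",f(317,97,50),"c",f(317,159,55),"left",f(257,159,59),"right",f(377,159,59))
print("edge",f(280,285,46),"tip top",f(320,287,52),"corner",f(173,284,46),f(389,284,46))
print("dots",[f(*p,46) for p in((160,40),(164,82),(168,122),(173,160))],"slot",f(198,120,46))
print("rod",f(245,150,51),f(388,150,51))
E
```

```text
tcp px (np.float64(316.1216174942517), np.float64(274.5948609652174)) dish near [ 23.3 -69.8] far [ 23.8 -10.8] c [ 23.6 -38.9] left [ -4.2 -38.6] right [ 51.4 -38.9]
edge [   2.9 -105.9] tip top [  24.7 -104.9] corner [ -55.4 -105. ] [  62.3 -105.7]
dots [array([-48.4,  14.7]), array([-48.6,  -3.2]), array([-48.7, -21.2]), array([-48.2, -39.2])] slot [-34.1 -20.4]
rod [-11.1 -34.6] [ 57.8 -35. ]
```

```bash
python3 - <<'E'
from h import *
import pickle;c=pickle.load(open("pics/w1.pkl","rb"));D=np.load("pics/w1.npy")
M=np.array(c["camera_from_world"]);f=240/np.tan(np.radians(c["vertical_fov"]/2));t=np.array([466.29,-216.2,192.8])
x=np.array([np.cos(np.radians(85.7)),np.sin(np.radians(85.7)),0])
print("cam rel tcp",-M[:3,:3].T@M[:3,3]-t, "view dir",-M[2,:3])
for u in(310,330):
  for w in(284,287,289,292,300,320,350,380):
    d=float(D[w,u]); 
    p=M[:3,:3].T@(np.array([(u-c["cx"])/f*d,-(w-c["cy"])/f*d,-d])-M[:3,3])-t
    print(u,w,round(d),"toolx",round(p@x,1),"z",round(p[2],1))
E
```

```text
cam rel tcp [  6.42638845  63.57248123 181.01584084] view dir [-0.01982063 -0.25631998 -0.96638875]
310 284 397 toolx -78.6 z -191.5
310 287 148 toolx 9.5 z 42.2
310 289 145 toolx 9.8 z 45.3
310 292 140 toolx 10.6 z 50.3
310 300 136 toolx 9.5 z 55.2
310 320 120 toolx 9.2 z 71.1
310 350 100 toolx 10.3 z 91.3
310 380 110 toolx -3.3 z 85.3
330 284 397 toolx -78.8 z -192.1
330 287 148 toolx 9.7 z 42.7
330 289 145 toolx 9.8 z 45.1
330 292 143 toolx 9.4 z 47.3
330 300 135 toolx 9.6 z 55.5
330 320 119 toolx 9.8 z 72.1
330 350 100 toolx 10.6 z 91.7
330 380 108 toolx -2.4 z 86.7
```

```bash
python3 - <<'E'
from h import *
im,d=camera("scene");c=get_calibration("scene");t=sense()["tool_pos"];u,w=map(int,px(c,t));print("tcp px crop 5x:", [(a*5) for a in (px(c,t)[0]-(u-80),px(c,t)[1]-(w-80))])
cv2.imwrite("pics/s2.png",cv2.resize(im[w-80:w+40,u-80:u+70],None,fx=5,fy=5,interpolation=cv2.INTER_CUBIC))
E
```

```text
tcp px crop 5x: [np.float64(401.3498180145055), np.float64(402.0931639557273)]
```

View pics/s2.png

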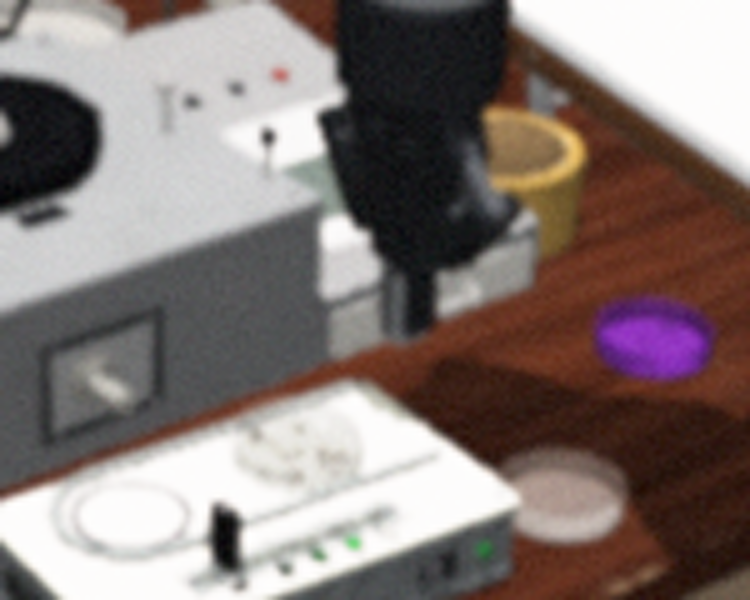

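The scene crop shows the fingertip ending at crop (405,335), well above the projected TCP (401,402). The wrist depth agrees, so the real tip is 30–40 mm higher than the reported TCP. I'll measure that offset before going lower.

```bash
python3 - <<'E'
from h import *
c=get_calibration("scene");t=sense()["tool_pos"]
b=px(c,t)
for dz in(25,30,35,40,45): 
  for dx,dy in((0,0),(-8,10)): print(dz,dx,dy,np.round((np.array(px(c,t+[dx,dy,dz]))-b)*5+[401,402]),end=" ")
  print()
import pickle;w=pickle.load(open("pics/w1.pkl","rb"));t1=np.array([466.29,-216.2,192.8])
for z in(0,20,30,40,45): print(z,np.round(px(w,t1+[0.8,10,z]),1), np.round(px(w,t1+[-.8,-11,z]),1))
D=np.load("pics/w1.npy");print(np.round(D[270:300:2,312]),np.round(D[270:300:2,328]))
im,d=camera("wrist");print(np.round(d[270:300:2,312]))
E
```

```text
25 0 0 [404. 356.] 25 -8 10 [398. 370.] 
30 0 0 [404. 346.] 30 -8 10 [399. 360.] 
35 0 0 [405. 337.] 35 -8 10 [399. 351.] 
40 0 0 [405. 327.] 40 -8 10 [400. 341.] 
45 0 0 [406. 318.] 45 -8 10 [400. 332.] 
0 [316.2 255.9] [316.3 294.1]
20 [315.9 268.3] [315.9 310.2]
30 [315.7 275.5] [315.7 319.8]
40 [315.4 283.8] [315.5 330.4]
45 [315.3 288.3] [315.4 336.3]
[385. 381. 394. 397. 395. 397. 398. 398. 399. 147. 144. 143. 140. 139.
 136.] [394. 395. 396. 396. 397. 398. 395. 398. 399. 147. 144. 143. 141. 138.
 138.]
[198. 199. 199. 199. 200. 200. 201. 249. 249. 147. 144. 142. 140. 139.
 138.]
```

Both views put the visible tip about 40 mm above the reported TCP. A gentle forward slide at this height tests it safely: the dish moves if the tip really is down here, and otherwise the finger passes above it.

```bash
python3 -m creep '[{"slide":[0.4,0,0],"angular":[0,0,0],"claw":0},{"slide":[0.4,0,0],"angular":[0,0,0],"claw":0},{"slide":[0.4,0,0],"angular":[0,0,0],"claw":0},{"slide":[0.4,0,0],"angular":[0,0,0],"claw":0},{"slide":[0.4,0,0],"angular":[0,0,0],"claw":0},{"slide":[0.3,0,0],"angular":[0,0,0],"claw":0},{"slide":[0,0,0],"angular":[0,0,0],"claw":0}]'
cat > look.py <<'E'
from h import *
import sys
v=V([472.2,-92],np.radians(-3.8))
c=get_calibration("wrist");im,d=camera("wrist");s=sense()
cv2.imwrite(sys.argv[1],im)
M=np.array(c["camera_from_world"]);f=240/np.tan(np.radians(c["vertical_fov"]/2))
U,W=np.meshgrid(np.arange(640),np.arange(480))
P=(np.stack([(U-c["cx"])/f*d,-(W-c["cy"])/f*d,-d],-1)-M[:3,3])@M[:3,:3]
xy=(P[...,:2]-v.o)@v.R; Z=P[...,2]; ok=(d>0)&(W<284)
B=im.max(2).astype(int); print("tool v",np.round(v.v(s["tool_pos"]),1),"z",round(s["tool_pos"][2],1),"F",np.round(s["contact_force"],1))
g=ok&(Z>58)&(Z<86)&(abs(xy[...,0]+36)<13)&(B<70)&(abs(xy[...,1])<80)
if g.sum()>20: print("grip px",g.sum(),"x",np.round(np.percentile(xy[g][:,0],[5,50,95]),1),"y",np.round(np.percentile(xy[g][:,1],[3,50,97]),1),"zmax",np.round(np.percentile(Z[g],98),1))
hsv=cv2.cvtColor(im,cv2.COLOR_BGR2HSV)
# seeds: dark spots cast on z=49
ray46=lambda z:np.stack([ray(c,u,w,z)[:2] for u,w in pts])
k=cv2.findContours(((B<120)&ok&(abs(xy[...,0]-22)<30)&(Z>40)&(Z<66)).astype(np.uint8),0,1)[0]
pts=[q[:,0].mean(0) for q in k if 4<cv2.contourArea(q)<80]
if pts: q=(ray46(49)-v.o)@v.R; print("seeds",len(q),"x",np.round([q[:,0].min(),q[:,0].max()],1),"y",np.round([q[:,1].min(),q[:,1].mean(),q[:,1].max()],1))
m=((hsv[...,1]>150)&(hsv[...,0]>45)&(hsv[...,0]<75)&(B>160)&(W<284)).astype(np.uint8)
k=[q for q in cv2.findContours(m,0,1)[0] if cv2.contourArea(q)>20]
for q in k:
    (a,b),_=cv2.minEnclosingCircle(q); r=v.v(ray(c,a,b,46)); 
    if abs(r[0]+49)<8: print("light dot",np.round(r,1),"expect -49,-20")
E
python3 look.py pics/w3.png
```

```text
t: 4.05
tool_pos: [490.4, -166.5, 53.1]
orientation: [-2.299, -2.141, -0.001]
contact_force: [-0.9, -0.3, -0.4]
gripper_width: 0.2
grip_force: 0.0
tool v [ 23.  -73.8] z 53.0 F [-0.3  0.1  0.5]
grip px 1660 x [-40.7 -31.9 -27.1] y [32.3 34.9 40.5] zmax 81.2
seeds 21 x [ 0.9 45.2] y [-56.4 -36.7 -17.8]
```

```bash
python3 - <<'E'
from h import *
import pickle;c=pickle.load(open("pics/w2.pkl","rb"));v=V([472.2,-92],np.radians(-3.8))
for p in((297,114),(293,196),(362,147),(271,171),(315,160)): print(np.round(v.v(ray(c,*p,49)),1))
E
```

```text
[ 14.2 -18.2]
[ 11.4 -57.1]
[ 45.5 -33.5]
[  0.8 -44.7]
[ 22.6 -39.5]
```

The seeds span -56.4 to -17.8 now against -57.1 to -18.2 before, so the dish has not moved although the reported tip should be 7 mm into it. The real tip is therefore about 40 mm above the reported TCP. I'll back off and go 40 mm lower in gentle steps, watching the force.

```bash
python3 -m creep '[{"slide":[-0.9,0,0],"angular":[0,0,0],"claw":0},{"slide":[-0.9,0,0],"angular":[0,0,0],"claw":0},{"slide":[-0.6,0,0],"angular":[0,0,0],"claw":0},{"slide":[0,0,0.8],"angular":[0,0,0],"claw":0},{"slide":[0,0,0.8],"angular":[0,0,0],"claw":0},{"slide":[0,0,0.8],"angular":[0,0,0],"claw":0},{"slide":[0,0,0.8],"angular":[0,0,0],"claw":0},{"slide":[0,0,0],"angular":[0,0,0],"claw":0}]'
python3 -m creep '[{"slide":[0,0,0.3],"angular":[0,0,0],"claw":0},{"slide":[0,0,0.3],"angular":[0,0,0],"claw":0},{"slide":[0,0,0.2],"angular":[0,0,0],"claw":0},{"slide":[0,0,0],"angular":[0,0,0],"claw":0}]'
python3 look.py pics/w4.png
```

```text
t: 4.77
tool_pos: [487.2, -190.8, 19.1]
orientation: [-2.298, -2.138, 0.002]
contact_force: [-0.1, -0.8, 0.1]
gripper_width: -0.4
grip_force: 0.0
t: 5.1
tool_pos: [488.3, -191.5, 12.7]
orientation: [-2.301, -2.139, 0.0]
contact_force: [0.8, -0.1, 1.2]
gripper_width: 0.0
grip_force: 0.0
tool v [ 22.7 -98.3] z 13.0 F [0.5 0.  1.2]
seeds 21 x [ 0.8 45.3] y [-56.5 -36.8 -17.9]
```

View pics/w4.png

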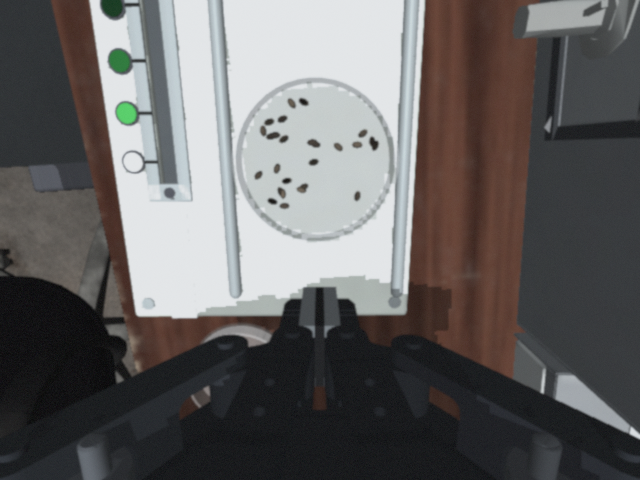

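The tip is now between the rods at (320,290), behind the dish (317,158). I'll push the dish left slowly.

```bash
python3 -m creep '[{"slide":[0.5,0,-0.1],"angular":[0,0,0],"claw":0},{"slide":[0.5,0,0],"angular":[0,0,0],"claw":0},{"slide":[0.5,0,0],"angular":[0,0,0],"claw":0},{"slide":[0.4,0,0],"angular":[0,0,0],"claw":0},{"slide":[0.4,0,0],"angular":[0,0,0],"claw":0},{"slide":[0.4,0,0],"angular":[0,0,0],"claw":0},{"slide":[0.4,0,0],"angular":[0,0,0],"claw":0},{"slide":[0.4,0,0],"angular":[0,0,0],"claw":0}]'
python3 look.py pics/w5.png
```

```text
t: 5.82
tool_pos: [491.0, -156.5, 14.0]
orientation: [2.301, 2.139, -0.0]
contact_force: [-0.5, -0.7, -0.6]
gripper_width: 0.0
grip_force: 0.2
tool v [ 23.2 -61.8] z 14.0 F [-0.1  0.3  0.4]
grip px 3175 x [-40.8 -31.3 -27. ] y [32.4 35.2 40.5] zmax 81.2
seeds 21 x [-8.8 43.2] y [-41.2 -21.8  -2.4]
```

The dish moved 15 mm and follows the tip. I'll continue.

```bash
python3 -m creep '[{"slide":[0.4,-0.01,0],"angular":[0,0,0],"claw":0},{"slide":[0.4,-0.01,0],"angular":[0,0,0],"claw":0},{"slide":[0.4,-0.01,0],"angular":[0,0,0],"claw":0},{"slide":[0.4,-0.01,0],"angular":[0,0,0],"claw":0},{"slide":[0.4,-0.01,0],"angular":[0,0,0],"claw":0},{"slide":[0.4,-0.01,0],"angular":[0,0,0],"claw":0},{"slide":[0.4,-0.01,0],"angular":[0,0,0],"claw":0},{"slide":[0.4,0,0],"angular":[0,0,0],"claw":0}]'
python3 -m creep '[{"slide":[0.4,-0.01,0],"angular":[0,0,0],"claw":0},{"slide":[0.4,-0.01,0],"angular":[0,0,0],"claw":0},{"slide":[0.4,-0.01,0],"angular":[0,0,0],"claw":0},{"slide":[0.4,-0.01,0],"angular":[0,0,0],"claw":0},{"slide":[0.4,0,0],"angular":[0,0,0],"claw":0},{"slide":[0.4,0,0],"angular":[0,0,0],"claw":0},{"slide":[0.4,0,0],"angular":[0,0,0],"claw":0},{"slide":[0.3,0,0],"angular":[0,0,0],"claw":0}]'
python3 look.py pics/w6.png
```

```text
t: 6.53
tool_pos: [492.6, -124.4, 14.0]
orientation: [2.301, 2.139, -0.0]
contact_force: [1.1, -0.2, 0.3]
gripper_width: -0.5
grip_force: 0.2
t: 7.2
tool_pos: [494.5, -93.2, 14.0]
orientation: [-2.301, -2.139, -0.0]
contact_force: [0.4, -0.3, 0.8]
gripper_width: 0.1
grip_force: 0.2
tool v [22.4  1.1] z 14.0 F [-0.4  0.7 -0.6]
grip px 1956 x [-40.7 -30.9 -26.9] y [34.3 39.4 42.7] zmax 80.9
seeds 23 x [-9.  47.4] y [20.7 41.6 60.2]
```

```bash
python3 -m creep '[{"slide":[0.2,0,0],"angular":[0,0,0],"claw":0},{"slide":[0.2,0,0],"angular":[0,0,0],"claw":0},{"slide":[0.2,0,0],"angular":[0,0,0],"claw":0},{"slide":[0.2,0,0],"angular":[0,0,0],"claw":0},{"slide":[0,0,0],"angular":[0,0,0],"claw":0}]'
python3 -m creep '[{"slide":[0.1,0,0],"angular":[0,0,0],"claw":0},{"slide":[0.1,0,0],"angular":[0,0,0],"claw":0},{"slide":[0,0,0],"angular":[0,0,0],"claw":0}]'
python3 look.py pics/w7.png
```

```text
t: 7.67
tool_pos: [495.1, -85.3, 14.0]
orientation: [-2.3, -2.14, -0.001]
contact_force: [-0.8, -0.3, -0.1]
gripper_width: 0.2
grip_force: 0.0
t: 7.92
tool_pos: [495.2, -83.7, 14.0]
orientation: [-2.301, -2.139, -0.0]
contact_force: [-0.3, -0.1, 0.4]
gripper_width: 0.1
grip_force: 0.0
tool v [22.4  9.7] z 14.0 F [-0.6  1.3 -0.6]
grip px 1982 x [-40.6 -31.2 -26.9] y [34.5 40.  42.7] zmax 80.9
seeds 21 x [-8.7 42.5] y [30.5 50.5 70. ]
```

```bash
for i in 1; do python3 -m creep '[{"slide":[0.1,0,0],"angular":[0,0,0],"claw":0},{"slide":[0,0,0],"angular":[0,0,0],"claw":0}]'; done
python3 -m creep '[{"slide":[0.1,0,0],"angular":[0,0,0],"claw":0},{"slide":[0,0,0],"angular":[0,0,0],"claw":0}]'
python3 look.py pics/w8.png
```

```text
t: 8.13
tool_pos: [495.4, -82.9, 14.0]
orientation: [2.301, 2.139, 0.0]
contact_force: [-0.6, -0.9, -0.2]
gripper_width: 0.0
grip_force: 0.1
t: 8.3
tool_pos: [495.8, -82.3, 14.1]
orientation: [2.301, 2.138, 0.0]
contact_force: [1.5, -1.9, -0.2]
gripper_width: 0.1
grip_force: 0.6
tool v [22.8 11.2] z 14.1 F [ 1.2 -2.5 -0.5]
grip px 1998 x [-40.7 -31.3 -26.9] y [34.6 40.1 42.7] zmax 80.9
seeds 22 x [-8.7 42.7] y [ 31.6  54.9 124.9]
```

View pics/w8.png

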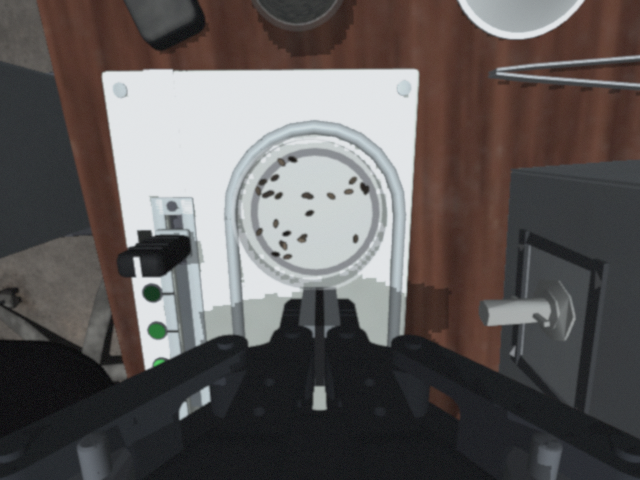

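The dish sits over the window at (314,212), against the half-round stop (top at (315,128)), and the reaction is 2.5 N. One light nudge to seat it, then I'll back off and lift.

```bash
python3 -m creep '[{"slide":[0.1,0,0],"angular":[0,0,0],"claw":0},{"slide":[0,0,0],"angular":[0,0,0],"claw":0},{"slide":[0,0,0],"angular":[0,0,0],"claw":0}]'
python3 -m creep '[{"slide":[-0.2,0,0],"angular":[0,0,0],"claw":0},{"slide":[-0.5,0,0],"angular":[0,0,0],"claw":0},{"slide":[-1.0,0,0],"angular":[0,0,0],"claw":0},{"slide":[-1.0,0,0],"angular":[0,0,0],"claw":0},{"slide":[0,0,-2.5],"angular":[0,0,0],"claw":0},{"slide":[0,0,-2.5],"angular":[0,0,0],"claw":0},{"slide":[0,0,-2.5],"angular":[0,0,0],"claw":0},{"slide":[0,0,0],"angular":[0,0,0],"claw":0}]'
python3 look.py pics/w9.png; python3 - <<'E'
from h import *
im=cv2.imread("pics/w9.png");cv2.imwrite("pics/w9c.png",cv2.resize(im[:300,100:420],None,fx=2,fy=2,interpolation=cv2.INTER_CUBIC))
E
```

```text
t: 8.6
tool_pos: [495.9, -81.9, 14.1]
orientation: [2.301, 2.137, -0.0]
contact_force: [2.2, -4.6, 0.4]
gripper_width: -0.1
grip_force: 2.1
t: 9.27
tool_pos: [495.5, -109.1, 92.5]
orientation: [2.299, 2.134, 0.006]
contact_force: [0.4, 0.1, -0.1]
gripper_width: -0.2
grip_force: 0.0
tool v [ 23.5 -15.5] z 90.9 F [ 0.3 -0.1 -1.1]
grip px 551 x [-40.4 -30.3 -26.9] y [33.8 38.1 42.4] zmax 81.2
seeds 17 x [-0.  42.9] y [ 32.5  57.1 124.9]
```

View pics/w9c.png

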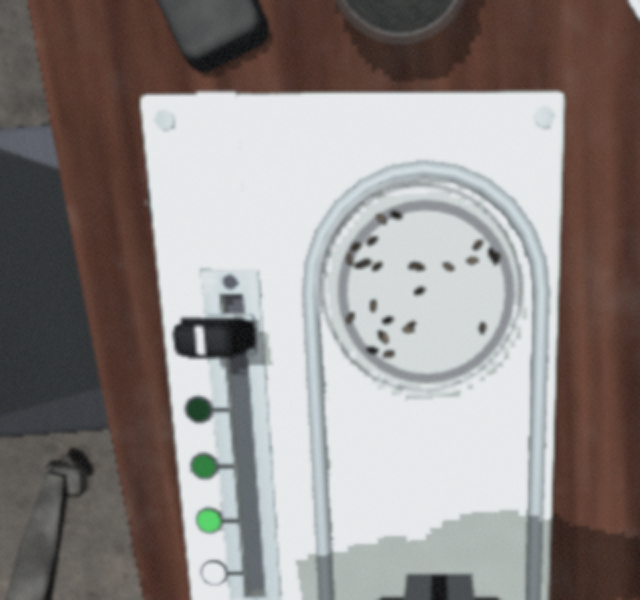

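The lifted wrist crop shows the dish concentric with the window against the stop at (425,290). The lever is still parked at crop (215,338). Its grip centre is at y≈39, so s≈5 mm. Next I'll stage to the left of the grip.

```bash
python3 -m creep '[{"slide":[2.15,-1.5,0],"angular":[0,0,0],"claw":0},{"slide":[2.15,-1.5,0],"angular":[0,0,0],"claw":0},{"slide":[2.15,-1.5,0],"angular":[0,0,0],"claw":0},{"slide":[2.15,-1.5,0],"angular":[0,0,0],"claw":0},{"slide":[0,0,0],"angular":[0,0,0],"claw":0},{"slide":[0,0,0],"angular":[0,0,0],"claw":0}]'
python3 look.py pics/w10.png
```

```text
t: 9.82
tool_pos: [438.4, -17.0, 88.4]
orientation: [-2.296, -2.141, 0.003]
contact_force: [0.8, -0.2, 0.3]
gripper_width: -0.2
grip_force: 0.0
tool v [-37.7  71.6] z 88.4 F [ 0.6  0.2 -0.4]
seeds 6 x [-6.4 43. ] y [ 56.8  79.8 161.5]
```

```bash
python3 -m creep '[{"slide":[0,0.1,2],"angular":[0,0,0],"claw":0},{"slide":[0,0,2],"angular":[0,0,0],"claw":0},{"slide":[0,0,1.4],"angular":[0,0,0],"claw":0},{"slide":[0,0,0.8],"angular":[0,0,0],"claw":0},{"slide":[0,0,0.6],"angular":[0,0,0],"claw":0},{"slide":[0,0,0],"angular":[0,0,0],"claw":0}]'
python3 -m creep '[{"slide":[-0.4,0,0],"angular":[0,0,0],"claw":0},{"slide":[-0.4,0,0],"angular":[0,0,0],"claw":0},{"slide":[-0.4,0,0],"angular":[0,0,0],"claw":0},{"slide":[0,0,0],"angular":[0,0,0],"claw":0}]'
python3 -c "
from h import *
v=V([472.2,-92],np.radians(-3.8));s=sense();print(v.v(s['tool_pos']),s['contact_force'])"
```

```text
t: 10.37
tool_pos: [440.6, -18.9, 19.7]
orientation: [-2.302, -2.137, 0.003]
contact_force: [0.3, -0.7, -0.9]
gripper_width: -0.3
grip_force: 0.0
t: 10.7
tool_pos: [440.1, -31.4, 21.5]
orientation: [2.303, 2.135, -0.0]
contact_force: [0.7, 0.3, -0.2]
gripper_width: 0.1
grip_force: 0.0
[-36.08774771  58.31897184] [ 0.72182594  0.29675062 -0.24200901]
```

```bash
python3 -m creep '[{"slide":[-0.15,0,0],"angular":[0,0,0],"claw":0},{"slide":[-0.15,0,0],"angular":[0,0,0],"claw":0},{"slide":[-0.15,0,0],"angular":[0,0,0],"claw":0},{"slide":[-0.15,0,0],"angular":[0,0,0],"claw":0}]'
python3 -m creep '[{"slide":[-0.15,0,0],"angular":[0,0,0],"claw":0},{"slide":[-0.15,0,0],"angular":[0,0,0],"claw":0},{"slide":[-0.15,0,0],"angular":[0,0,0],"claw":0},{"slide":[-0.15,0,0],"angular":[0,0,0],"claw":0}]'
python3 -m creep '[{"slide":[-0.15,0,0],"angular":[0,0,0],"claw":0},{"slide":[-0.15,0,0],"angular":[0,0,0],"claw":0},{"slide":[-0.15,0,0],"angular":[0,0,0],"claw":0}]'
cat > tip.py <<'E'
from h import *
v=V([472.2,-92],np.radians(-3.8));s=sense();c=get_calibration("scene")
im,d=camera("scene");B=im.max(2)
# grip in the scene camera: dark pixels near the slot's line, cast at z=66 (mid-height of the grip); left (rear) edge by depth points
M=np.array(c["camera_from_world"]);f=240/np.tan(np.radians(c["vertical_fov"]/2));U,W=np.meshgrid(np.arange(640),np.arange(480))
P=(np.stack([(U-c["cx"])/f*d,-(W-c["cy"])/f*d,-d],-1)-M[:3,3])@M[:3,:3];xy=(P[...,:2]-v.o)@v.R;Z=P[...,2]
g=(d>0)&(B<60)&(Z>52)&(Z<78)&(abs(xy[...,0]+38)<14)&(abs(xy[...,1])<70)
y=xy[g][:,1];print("tool",np.round(v.v(s["tool_pos"]),1),"F",np.round(s["contact_force"],1),"dark",g.sum(),np.histogram(y,np.arange(-50,71,5))[0])
E
python3 tip.py
```

```text
t: 11.03
tool_pos: [439.6, -35.6, 21.1]
orientation: [2.301, 2.139, 0.001]
contact_force: [-0.6, 2.0, 0.8]
gripper_width: 0.2
grip_force: 0.6
t: 11.37
tool_pos: [439.4, -40.4, 21.1]
orientation: [-2.299, -2.14, -0.003]
contact_force: [-0.6, 5.8, 3.7]
gripper_width: 0.3
grip_force: 2.7
t: 11.62
tool_pos: [439.2, -44.0, 21.1]
orientation: [-2.297, -2.141, -0.005]
contact_force: [-1.1, 6.9, 3.8]
gripper_width: 0.1
grip_force: 3.3
tool [-36.1  45.7] F [-1.1  6.9  3.8] dark 53 [ 0  0  0  0  0  0  0  0  0  0  0  0  0  0  0  0 15 12  8  8 10  0  0  0]
```

```bash
python3 -m creep '[{"slide":[0,0,0],"angular":[0,0,0],"claw":0},{"slide":[-0.1,0,0],"angular":[0,0,0],"claw":0},{"slide":[-0.1,0,0],"angular":[0,0,0],"claw":0},{"slide":[-0.1,0,0],"angular":[0,0,0],"claw":0}]'
python3 -m creep '[{"slide":[-0.1,0,0],"angular":[0,0,0],"claw":0},{"slide":[-0.1,0,0],"angular":[0,0,0],"claw":0}]'
python3 -m creep '[{"slide":[-0.1,0,0],"angular":[0,0,0],"claw":0},{"slide":[-0.1,0,0],"angular":[0,0,0],"claw":0}]'
python3 tip.py
```

```text
t: 12.0
tool_pos: [438.8, -48.1, 21.1]
orientation: [-2.299, -2.14, -0.002]
contact_force: [0.4, 5.0, 2.4]
gripper_width: -0.0
grip_force: 2.1
t: 12.17
tool_pos: [438.3, -52.2, 20.9]
orientation: [2.301, 2.138, -0.002]
contact_force: [-1.3, -0.1, -0.6]
gripper_width: 0.1
grip_force: 0.0
t: 12.33
tool_pos: [437.8, -54.5, 20.9]
orientation: [2.302, 2.137, -0.003]
contact_force: [-0.1, -0.0, 1.1]
gripper_width: -0.3
grip_force: 0.0
tool [-36.8  35.1] F [-0.1 -0.   1.1] dark 59 [ 0  0  0  0  0  0  0  0  0  0  0  0  1 12 21  2  7  8  8  0  0  0  0  0]
```

First click: the force rose to about 7 N and dropped to 0 as expected, and the lever snapped ahead at tool y≈40. On to the second.

```bash
python3 -m creep '[{"slide":[-0.15,0,0],"angular":[0,0,0],"claw":0},{"slide":[-0.15,0,0],"angular":[0,0,0],"claw":0},{"slide":[-0.15,0,0],"angular":[0,0,0],"claw":0},{"slide":[-0.1,0,0],"angular":[0,0,0],"claw":0},{"slide":[-0.1,0,0],"angular":[0,0,0],"claw":0},{"slide":[-0.1,0,0],"angular":[0,0,0],"claw":0},{"slide":[-0.1,0,0],"angular":[0,0,0],"claw":0}]'
python3 -m creep '[{"slide":[-0.1,0,0],"angular":[0,0,0],"claw":0},{"slide":[-0.1,0,0],"angular":[0,0,0],"claw":0},{"slide":[-0.1,0,0],"angular":[0,0,0],"claw":0},{"slide":[-0.1,0,0],"angular":[0,0,0],"claw":0}]'
python3 tip.py
```

```text
t: 12.97
tool_pos: [437.7, -59.8, 21.0]
orientation: [-2.298, -2.14, -0.003]
contact_force: [-1.0, 6.7, 0.6]
gripper_width: 0.1
grip_force: 2.9
t: 13.3
tool_pos: [437.5, -63.3, 21.0]
orientation: [-2.297, -2.141, -0.004]
contact_force: [-1.1, 6.8, 1.8]
gripper_width: -0.1
grip_force: 3.2
tool [-36.5  26.3] F [-1.1  6.8  1.8] dark 49 [ 0  0  0  0  0  0  0  0  0  0  0  0 12  8 12  3 12  2  0  0  0  0  0  0]
```

```bash
python3 -m creep '[{"slide":[-0.1,0,0],"angular":[0,0,0],"claw":0},{"slide":[-0.1,0,0],"angular":[0,0,0],"claw":0}]'
python3 -m creep '[{"slide":[-0.1,0,0],"angular":[0,0,0],"claw":0},{"slide":[0,0,0],"angular":[0,0,0],"claw":0}]'
python3 tip.py
```

```text
t: 13.52
tool_pos: [437.3, -65.9, 21.0]
orientation: [-2.298, -2.141, -0.003]
contact_force: [-1.1, 4.1, 0.5]
gripper_width: 0.3
grip_force: 2.3
t: 13.68
tool_pos: [437.0, -69.5, 21.0]
orientation: [2.301, 2.138, -0.002]
contact_force: [-0.1, -0.3, -0.1]
gripper_width: -0.1
grip_force: 0.0
tool [-36.6  20.2] F [-0.1 -0.3 -0.1] dark 46 [ 0  0  0  0  0  0  0  0  0  0  1 16  4  9  6  9  1  0  0  0  0  0  0  0]
```

Second click reached. I'll repeat for the third, in finer steps near the ridge.

```bash
python3 -m creep '[{"slide":[-0.15,0,0],"angular":[0,0,0],"claw":0},{"slide":[-0.15,0,0],"angular":[0,0,0],"claw":0},{"slide":[-0.15,0,0],"angular":[0,0,0],"claw":0},{"slide":[-0.15,0,0],"angular":[0,0,0],"claw":0},{"slide":[-0.1,0,0],"angular":[0,0,0],"claw":0},{"slide":[-0.1,0,0],"angular":[0,0,0],"claw":0},{"slide":[-0.1,0,0],"angular":[0,0,0],"claw":0},{"slide":[-0.1,0,0],"angular":[0,0,0],"claw":0}]'
python3 -m creep '[{"slide":[-0.1,0,0],"angular":[0,0,0],"claw":0},{"slide":[-0.1,0,0],"angular":[0,0,0],"claw":0},{"slide":[-0.1,0,0],"angular":[0,0,0],"claw":0},{"slide":[-0.1,0,0],"angular":[0,0,0],"claw":0},{"slide":[0,0,0],"angular":[0,0,0],"claw":0}]'
python3 tip.py
```

```text
t: 14.4
tool_pos: [436.5, -77.1, 21.0]
orientation: [-2.298, -2.14, -0.003]
contact_force: [-0.0, 6.0, 1.9]
gripper_width: -0.1
grip_force: 2.8
t: 14.82
tool_pos: [436.3, -80.9, 21.0]
orientation: [-2.298, -2.14, -0.003]
contact_force: [-0.6, 4.0, 1.9]
gripper_width: 0.1
grip_force: 2.3
tool [-36.6   8.7] F [-0.6  4.   1.9] dark 50 [ 0  0  0  0  0  0  0  0  3 17  4 10  6 10  0  0  0  0  0  0  0  0  0  0]
```

```bash
python3 -m creep '[{"slide":[-0.1,0,0],"angular":[0,0,0],"claw":0},{"slide":[-0.1,0,0],"angular":[0,0,0],"claw":0}]'
python3 -m creep '[{"slide":[-0.1,0,0],"angular":[0,0,0],"claw":0},{"slide":[0,0,0],"angular":[0,0,0],"claw":0}]'
python3 tip.py
```

```text
t: 15.03
tool_pos: [436.1, -82.9, 21.0]
orientation: [-2.298, -2.141, -0.003]
contact_force: [-0.0, 5.6, 0.8]
gripper_width: -0.2
grip_force: 2.4
t: 15.2
tool_pos: [435.9, -86.0, 21.0]
orientation: [2.301, 2.138, -0.001]
contact_force: [0.1, 0.6, 0.0]
gripper_width: -0.2
grip_force: 0.5
tool [-36.6   3.6] F [0.1 0.6 0. ] dark 51 [ 0  0  0  0  0  0  0  3 18  7  7  9  7  0  0  0  0  0  0  0  0  0  0  0]
```

```bash
python3 -m creep '[{"slide":[0,0,0],"angular":[0,0,0],"claw":0},{"slide":[0,0,0],"angular":[0,0,0],"claw":0}]'
python3 tip.py; python3 look.py pics/w11.png
```

```text
t: 15.42
tool_pos: [435.7, -86.7, 21.0]
orientation: [2.302, 2.137, -0.002]
contact_force: [-0.2, 0.4, 0.7]
gripper_width: 0.3
grip_force: 0.0
tool [-36.8   2.9] F [-0.2  0.4  0.7] dark 47 [ 0  0  0  0  0  0  0  9 13  7  7  6  5  0  0  0  0  0  0  0  0  0  0  0]
tool v [-36.7   3.2] z 21.0 F [-0.1 -0.5 -0. ]
seeds 18 x [-0.1 42.8] y [31.5 50.8 71. ]
```

Third click: the force dropped to 0 and the lever is ahead of the finger. I'll back off, lift clear and check.

```bash
python3 -m creep '[{"slide":[0.4,0,0],"angular":[0,0,0],"claw":0},{"slide":[0.7,0,0],"angular":[0,0,0],"claw":0},{"slide":[0,0,-2.5],"angular":[0,0,0],"claw":0},{"slide":[0,0,-2.5],"angular":[0,0,0],"claw":0},{"slide":[0,0,-2.5],"angular":[0,0,0],"claw":0},{"slide":[-2.5,1.5,-1.5],"angular":[0,0,0],"claw":0},{"slide":[-2.5,1.5,-1.5],"angular":[0,0,0],"claw":0},{"slide":[-2.5,1,0],"angular":[0,0,0],"claw":0}]'
python3 -m creep '[{"slide":[-2.5,0.5,0],"angular":[0,0,0],"claw":0},{"slide":[0,0,0],"angular":[0,0,0],"claw":0},{"slide":[0,0,0],"angular":[0,0,0],"claw":0}]'
python3 look.py pics/w12.png; python3 - <<'E'
from h import *
im=cv2.imread("pics/w12.png");cv2.imwrite("pics/w12c.png",cv2.resize(im[:290,140:480],None,fx=2,fy=2,interpolation=cv2.INTER_CUBIC))
E
```

```text
t: 16.18
tool_pos: [474.5, -152.5, 129.0]
orientation: [2.296, 2.138, 0.007]
contact_force: [0.4, -0.4, 0.6]
gripper_width: -0.2
grip_force: 0.0
t: 16.43
tool_pos: [473.9, -178.6, 125.7]
orientation: [-2.304, -2.135, 0.001]
contact_force: [0.0, 1.0, 0.3]
gripper_width: 0.1
grip_force: 0.0
tool v [  7.3 -84.6] z 125.8 F [-0.3  1.3  0.2]
grip px 360 x [-40.9 -31.2 -27. ] y [-25.6 -21.2 -17. ] zmax 81.3
seeds 15 x [-0.2 43. ] y [32.6 50.4 64.1]
```

View pics/w12c.png

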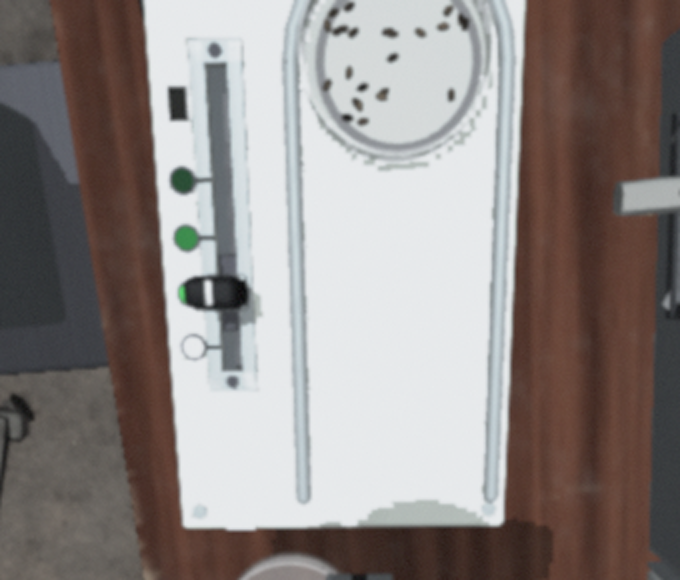

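The lever stands at the light green dot (215,292). Its grip centre is at y = -21.3 raw, or -20.1 after the 1.2 mm frame correction, which matches the third mark at -20. The dish is still home round the window, and the tool is clear.

```bash
python3 -c "
from workcell import *
print(sign_off())"
```

```text
the job is handed in; nothing more can be done
None
```

The job is handed in at about 16 s: the seed dish is fully home against the stop over the window, the filter lever rests in the third click, and the robot stands clear of everything, though sign-off returned no verdict.

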